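Refill the pigment-tin flow lane

ROBOT

A 6-joint arm with a two-finger parallel gripper is mounted at the origin on the work surface. World frame = base frame: x ahead of the robot, y to its left, z up, the work surface at z = 0. Lengths are in mm, angles in degrees, forces in N, time in s.
With the tool pointing down it reaches from about 300 to 850 mm from the base axis. Payload 4.2 kg.
Tool frame: the origin (TCP) lies midway between the tips of the shut fingers; the grasp point (between the pads) lies env.hold_point_z behind it (env.hold_point_z is the distance from the TCP to the grasp point, in mm); z points along the fingers, y is the line along which they close (so a half turn about z gives the same grasp; the last joint's range is limited). The gripper opens to 91 mm and grips with 3 to 60 N. Pads are 32 mm wide; open, the fingers measure 118 mm over their backs; the gripper's body (76 mm by 178 mm) begins 60 mm behind the grasp point.
Start: joints at [-66.692, 18.312, 89.639, -0, 72.044, -1.146], TCP at [238.032, -523.435, 213.976] pointing down, gripper open.
Joint ranges: [-177.97, 177.97], [-48.28, 115.42], [12.27, 149.76], [-77.06, 257.06], [2.81, 150.46], [-146.56, 146.56]. Speed limits (degrees/s): [147.25, 147.25, 180, 180, 180, 180].

INTERFACE

Orientations are given as [roll, pitch, yaw] about the fixed x, y, z axes, in that order (R = Rz(yaw) Ry(pitch) Rx(roll)).
In Python, from workcell import env, viewer, spotter gives the robot as it stands.
- The arm moves only by the tool apply_moves, never from a script. Its arguments are lists of equal length, an entry for each row: "delta_pos": the shift along the world's x, y, z normalised to -1 to 1, where 1 is 120 mm, a list of three; "rot": the turn, a rotation vector about the world's x, y, z normalised to -1 to 1, where 1 is 1.5 rad, a list of three; "hand": the opening, from 0 (shut) to 1 (fully open). A call has 1 to 10 rows; each row is the pose to reach, as a shift and turn from the pose commanded when the call began; what a row does not reach only later rows make up. A row lasts 1/12 s, in which the tool goes at most 41.7 mm and 7.16 degrees, less where a joint would pass 70% of its speed; a pose out of reach is approached as far as the arm can. A call with a number of a shift or a turn outside -1 to 1 is refused whole. A call with a gripper value outside its range is refused whole. The fingers move at their own pace and stop on an object; "newtons" is the grip in N (left out, the last holds). Time passes only in rows, so rows that repeat a pose let the fingers close. It gives the time, the measured TCP pose, the force, the opening and the grip force at its end, in the units of the state.
- env.state(): the state, without advancing time (a new reading comes with each control period).
- viewer.grab_frame(name): name is "side" or "top"; returns a dict with "pixels" (400x640x3 uint8, red, green, blue), "camera_matrix" (3x3 intrinsics, pixels), "R" (3x3) and "t" (3): a world point X has camera coordinates R X + t. Camera axes: x right, y down, z forward; pixel columns grow to the right and rows downward; lengths in mm; the calibration is good to about 2 mm. A picture is of the moment at which its call begins. There is no depth.
- env.job_done(): hands the job in; it is judged then, once.
Trained networks look in a picture, given as the dict that the camera call returned (one of the last four; its "shot" number tells which), for a name from the list of things; names that differ only in an ending like _2 or _b are one class to them, and where a whole thing is asked for, a point or a joint stands for the part that bears it (a point fixed in the world has none). Each returns a list of dicts, best first, with "score" (0 to 1); they miss things now and then, are a little off and sometimes report something else, mostly with a low value. They report only what shows in the picture. A call takes as long as a camera call. They do not tell look-alikes from the thing itself.
- spotter.trace(picture, query): "mask" (400x640 bool, what is visible of it) and "box" ([centre column, centre row, width, height] in pixels, round what is visible of it).
- spotter.landmark_of(picture, query): "position" ([column, row] in pixels: a listed point, or the origin of a listed thing).
The state is a dict: "time_s": time; "qpos": joint angles; "qvel": joint speeds; "effort": joint torques, N m; "ee_pos": TCP position; "ee_rot": TCP orientation; "force": force on the tool from outside, world axes, zero at the start; "torque": the same for the moment, N m; "gripper_width": finger opening in mm; "gripper_force": force on a finger pad.
Only numpy, scipy, OpenCV 4.12 (cv2) and the standard library are available. Lean on these libraries where they do the work, as an engineer would, in place of code of your own. Each camera call takes 0.05 s, during which the arm holds its last target. There are 200 camera calls.

TASK

Refill the sloped steel lane under the lamp with the two rectangular pigment tins: first the longer one, then the shorter one behind it. Set each tin down flat between the side guides in the open upper part of the lane, without dropping it, and let go so that it slides under the wire guard until it is fully home, the long tin against the stop and the short tin against the long one, both standing upright on the lane floor. Leave the clay bowl and the round can where they stand.

Things in the scene. Friction and masses are not known exactly. Their poses are not given: they have to be found in the camera images.
- channel: Fixed flow lane: straight polished steel channel on a wooden stand, low end towards the robot, rising away at 28 degrees. Origin: on its floor at the stop's inner face, mid-width. x runs up the slope along the floor, y level across, z square to the floor. Floor x = 0 to 300 mm; side guides 57 mm apart inside, 4 thick, 12 high; stop 40 mm high. Tins released in it slide (friction about 0.28).
- guard_top (a point): Upper end of the wire guard over the lane's lower part (x = 13 to 167 mm of the channel): top of its last hoop, mid-width, 83 mm square above the floor, axes as the channel's. The guard is 73 mm wide outside, 79 mm clear inside: tins slide under it; no hand fits. Above it the lane is open.
- lamp_edge (a point): Lower near edge of the strip lamp housing fixed across above the open part of the lane, over mid-width, 181 mm plumb above the floor; z up. Housing 45 mm deep (away from the robot), 26 high, from 140 mm at the lane's -y side (on a 16 mm post 125 mm out) to 65 mm at +y. A hand held plumb strikes it; one square to the sloping floor clears it.
- lane_mouth (a point): Loading place in the open part of the lane: a point on the channel floor, mid-width, 225 mm up the slope from the stop. Its axes are those of the channel.
- long_tin: The longer rectangular tin: plain steel with a paper band and a low dark round lid, 66 mm long (x) by 48 mm wide (y) by 58 mm tall (the lid is the top 5 mm), 0.2 to 0.4 kg, standing on the table. Origin: centre of its underside; z up through the lid. It fits the lane only with its length along the lane.
- short_tin: The shorter rectangular tin, same look: 42 mm long (x) by 48 mm wide (y) by 50 mm tall (the lid is the top 5 mm), 0.12 to 0.26 kg, standing on the table. Origin: centre of its underside; z up through the lid.
- bowl: Raw clay bowl, 124 mm across, 58 mm tall, standing beyond the tins. Origin: centre of its underside. A bystander.
- round_can: Round steel can with a paper label, 68 mm across, 85 mm tall. Origin: centre of its underside. A bystander.
Things that resemble listed ones, but are neither listed nor needed, are in the scene too. Leave any turquoise look-alike of the short_tin alone. What is shaped like the long_tin but red is not meant.

How it is judged (in metres and radians):
On the way, in this order (a step that is already met when the one before it is completed fails the run):
1. the long tin is set down flat on the lane floor in the open part, under 0.3 m/s (x of long_tin in the frame of channel between 0.185 and 0.275 m and y of long_tin in the frame of channel between -0.012 and 0.012 m and z of long_tin in the frame of channel between -0.004 and 0.006 m and angle between the z axis of long_tin and the z axis of channel, either way round below 0.12 rad and linear speed of long_tin below 0.3 m/s).
2. the long tin has slid home against the stop (x of long_tin in the frame of channel between 0.026 and 0.041 m and y of long_tin in the frame of channel between -0.012 and 0.012 m and z of long_tin in the frame of channel between -0.004 and 0.006 m and angle between the z axis of long_tin and the z axis of channel, either way round below 0.12 rad and linear speed of long_tin below 0.03 m/s), for 0.2 s.
3. the short tin is set down flat on the lane floor in the open part, under 0.3 m/s, the long tin still home (x of short_tin in the frame of channel between 0.175 and 0.285 m and y of short_tin in the frame of channel between -0.012 and 0.012 m and z of short_tin in the frame of channel between -0.004 and 0.006 m and angle between the z axis of each of short_tin, long_tin and the z axis of channel, either way round below 0.12 rad and linear speed of short_tin below 0.3 m/s and x of long_tin in the frame of channel between 0.026 and 0.041 m and y of long_tin in the frame of channel between -0.012 and 0.012 m and z of long_tin in the frame of channel between -0.004 and 0.006 m).
4. the short tin has slid home behind the long tin (all of step 2 and x of short_tin in the frame of channel between 0.08 and 0.098 m and y of short_tin in the frame of channel between -0.012 and 0.012 m and z of short_tin in the frame of channel between -0.004 and 0.006 m and angle between the z axis of short_tin and the z axis of channel, either way round below 0.12 rad and linear speed of short_tin below 0.03 m/s), for 0.2 s.
At the end, for the whole second after the job is handed in: Both tins are released and still (under 30 mm/s), undersides within 6 mm of the lane floor, upright to it within 7 degrees, within 12 mm of mid-width: long tin's origin 26 to 41 mm up-slope from the stop (33 when touching), short tin's 80 to 98 mm (87 to 90 when touching the long tin) (all of step 4 and contact force between the fingers and long_tin below 0.05 N and contact force between the fingers and short_tin below 0.05 N).
It fails at once if the clay bowl is shifted by more than 20 mm (distance of bowl from where it was at the start of the episode above 0.02 m).
It fails at once if the round can is shifted by more than 20 mm (distance of round_can from where it was at the start of the episode above 0.02 m).
It also fails if it takes over 56 s, if anything falls off the work surface, if the arm or the gripper's body presses on something with over 40 N, if the wrist force passes 120 N, or if a joint passes its speed limit or range.

## Working session

There is one attempt and no reset: what is moved stays moved. The work goes in short steps, Python scripts to look and compute and a tool call to move; the robot and the scene stay as the last step left them, time stands still between calls to the robot, and variables do not carry over. Pictures are saved under pics/ and viewed, at most 10 in all, crops included, and the job is handed in when it is done.

Besides the shell and the picture viewer there is one more tool, called after "Request:" as name(argument=value, ...) on one line, values as JSON. apply_moves: Moves the arm, as the interface text tells. Its arguments: {"type":"object","properties":{"delta_pos":{"type":"array"},"rot":{"type":"array"},"hand":{"type":"array"},"newtons":{"type":"number"}},"required":["delta_pos","rot","hand"]}

```bash
ls; mkdir -p pics; python3 - <<'E'
from workcell import env, viewer, spotter
import cv2, pickle
print(env.state(), env.hold_point_z)
F={}
for n in ("side","top"):
    f=viewer.grab_frame(n); F[n]=f
    cv2.imwrite(f"pics/{n}0.png",f["pixels"][:,:,::-1])
    print(n,f["camera_matrix"].tolist(),f["R"].tolist(),f["t"].tolist(),f.get("shot"))
    for q in ("channel","guard_top","lamp_edge","lane_mouth","long_tin","short_tin","bowl","round_can"):
        print(q,[(d["position"],round(d["score"],2)) for d in spotter.landmark_of(f,q)])
    for q in ("long_tin","short_tin","bowl","round_can"):
        print(q,[(d["box"],round(d["score"],2)) for d in spotter.trace(f,q)])
pickle.dump(F,open("F.pkl","wb"))
E
```

```text
pics
{'time_s': 0.0, 'qpos': array([-6.66929026e+01,  1.83499164e+01,  8.97069311e+01, -8.71063212e-04,
        7.20440228e+01, -1.14587342e+00]), 'qvel': array([-0.01349411, -0.01648291,  0.05773035, -0.10342864, -0.04529156,
       -0.14272775]), 'effort': array([-2.33485280e-04, -4.12454188e+01, -2.31973690e+01,  7.27198203e-02,
        4.53135360e-02, -1.41114838e-04]), 'ee_pos': array([ 237.81222248, -522.9524266 ,  213.13401975]), 'ee_rot': array([-1.79899133e+02, -1.18919791e-03,  2.44532391e+01]), 'force': array([-0.09162032,  0.44240218,  0.40429882]), 'torque': array([ 0.00663893, -0.06497816,  0.0224691 ]), 'gripper_force': 0.0, 'gripper_width': 91.05842286978019} 18.8
side [[462.037970533064, 0.0, 320.481453139151], [0.0, 462.037970533064, 198.3207457578869], [0.0, 0.0, 1.0]] [[-0.993777716563591, -0.11034813175616123, -0.015137366996280217], [-0.06116091392795009, 0.6542148048675582, -0.7538317661783702], [0.09308701665191058, -0.7482153960658842, -0.6568930875118258]] [596.1697550430331, 135.13303703856494, 1174.5095090072602] 1
channel [([378.1, 204.2], 0.74)]
guard_to
[... 951 characters left out ...]
072942]] [82.58305111274123, 616.5613025642256, 980.7487139556067] 2
channel [([395.3, 254.8], 0.72)]
guard_top [([407.8, 213.4], 0.75)]
lamp_edge [([424.5, 170.0], 0.69)]
lane_mouth [([407.3, 178.5], 0.6)]
long_tin [([248.7, 212.7], 0.67), ([239.9, 253.5], 0.56)]
short_tin [([309.9, 270.3], 0.66), ([316.5, 225.6], 0.56)]
bowl [([306.5, 152.8], 0.6), ([248.1, 213.2], 0.49)]
round_can [([234.4, 149.0], 0.9)]
long_tin [([237.4, 259.5, 28.8, 32.3], 0.93), ([244.9, 213.3, 16.7, 30.3], 0.69)]
short_tin [([318.7, 226.8, 21.0, 17.6], 0.86), ([311.8, 272.8, 17.2, 22.3], 0.72), ([232.8, 146.9, 33.1, 33.5], 0.58)]
bowl [([309.4, 149.6, 47.3, 43.7], 0.79)]
round_can [([231.2, 146.5, 34.6, 30.6], 0.76)]
```

```bash
python3 - <<'E'
import cv2,numpy as np
a=cv2.imread("pics/side0.png");b=cv2.imread("pics/top0.png")
cv2.imwrite("pics/sideC.png",cv2.resize(a[100:380,190:460],None,fx=2.1,fy=2.1,interpolation=2))
cv2.imwrite("pics/topC.png",cv2.resize(b[110:310,200:460],None,fx=3,fy=3,interpolation=2))
E
```

```text
(no output)
```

View pics/sideC.png

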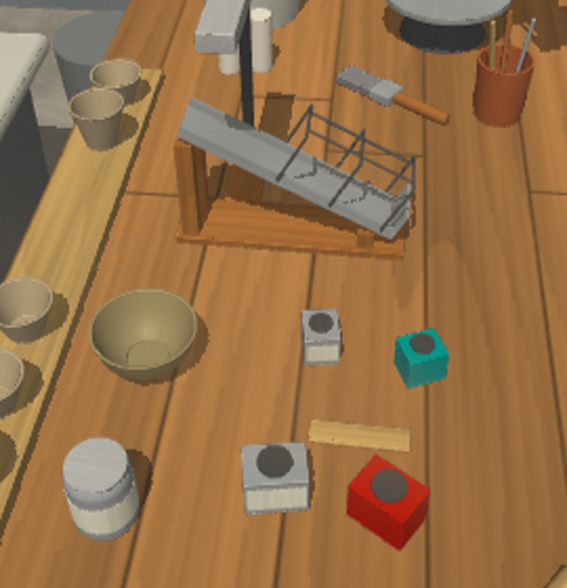

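View pics/topC.png

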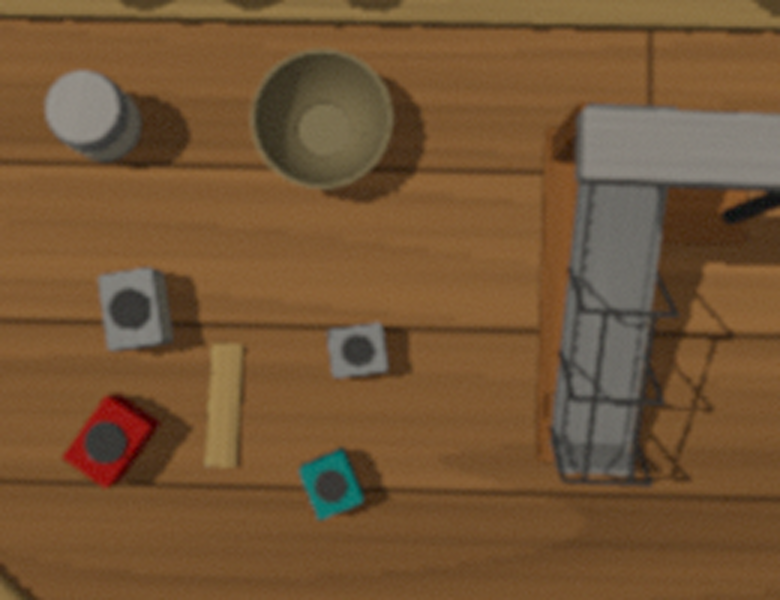

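Long-tin candidates are the steel one at side (320,328) / top (245,213) and the red one at side (375,338) / top (237,259). The steel one is meant; red is excluded. Short-tin candidates are the steel one at side (343,261) / top (319,227) and the turquoise one at side (391,272) / top (312,273). Again the steel one is meant. The enlarged crops confirm the colours. Next I fit the poses.

```bash
cat > h.py <<'E'
import numpy as np, cv2
from scipy.optimize import minimize, least_squares
from scipy.spatial.transform import Rotation as Ro
def proj(f,X):
    c=np.atleast_2d(X)@np.array(f["R"]).T+f["t"]; p=c@np.array(f["camera_matrix"]).T
    return p[:,:2]/p[:,2:]
def box(x0,x1,y0,y1,z0,z1): return np.array([[x,y,z] for x in(x0,x1) for y in(y0,y1) for z in(z0,z1)],float)
def chan(p): # x,y,z,yaw
    return Ro.from_euler('ZY',[p[3],-np.radians(28)]),np.array(p[:3])
def lane(p,X):
    R,t=chan(p); return R.apply(X)+t
def sil(f,X,s=4):
    m=np.zeros((400*s,640*s),np.uint8)
    h=cv2.convexHull((proj(f,X)*s+s/2-.5).astype(np.float32)).round().astype(int)
    cv2.fillConvexPoly(m,h,1); return m
def fit_tin(F,masks,L,W,H,p0):
    big={n:cv2.resize(m.astype(np.float32),None,fx=4,fy=4,interpolation=1)>.5 for n,m in masks.items()}
    def c(q):
        r=Ro.from_euler('z',q[2]*.02).apply
        X=np.vstack([r(box(-L/2,L/2,-W/2,W/2,0,H-5)),r(np.array([[14*np.cos(a),14*np.sin(a),H] for a in np.arange(0,6.28,.3)]))])+[q[0],q[1],0]
        s=0
        for n,b in big.items():
            m=sil(F[n],X)>0; s+=1-(m&b).sum()/(m|b).sum()
        return s
    best=min((minimize(c,[*p0,a/.02],method='Nelder-Mead',options=dict(initial_simplex=np.array([[*p0,a/.02]]*4)+np.array([[0,0,0],[8,0,0],[0,8,0],[0,0,6]]))) for a in(-.4,-.15,.1,.35)),key=lambda r:r.fun)
    return best.x[:2],np.degrees(best.x[2]*.02),best.fun
E
cat > m.py <<'E'
from workcell import spotter,viewer
import pickle
from h import *
F={n:viewer.grab_frame(n) for n in("side","top")}
def ray(f,px,z):
    R=np.array(f["R"]);d=R.T@np.linalg.solve(f["camera_matrix"],[*px,1]);o=-R.T@np.array(f["t"]);return (o+d*(z-o[2])/d[2])[:2]
for nm,dim,c in (("long_tin",(66,48,58),{"side":(320,328),"top":(245,213)}),("short_tin",(42,48,50),{"side":(343,261),"top":(319,227)})):
    M={}
    for n in F:
        M[n]=min(spotter.trace(F[n],nm),key=lambda d:np.hypot(d["box"][0]-c[n][0],d["box"][1]-c[n][1]))["mask"]
    p0=ray(F["top"],c["top"],30); print(nm,p0,fit_tin(F,M,*dim,p0))
    for n in F: print(n,fit_tin(F,{n:M[n]},*dim,p0))
pts={"channel":[0,0,0],"guard_top":[167,0,83],"lane_mouth":[225,0,0]}
ob=[(F[n],np.array(X,float),np.array(spotter.landmark_of(F[n],q)[0]["position"])) for q,X in pts.items() for n in F]
res=lambda p:np.concatenate([(proj(f,lane(p,X))[0]-o) for f,X,o in ob])
r=least_squares(res,[450,-200,80,0],x_scale=[100,100,100,.2])
print(r.x,np.degrees(r.x[3]),r.fun.round(1))
lo={n:np.array(spotter.landmark_of(F[n],"lamp_edge")[0]["position"]) for n in F}
l=least_squares(lambda X:np.concatenate([proj(F[n],X)[0]-lo[n] for n in F]),[600,-200,300]); print("lamp",l.x,l.fun)
R,t=chan(r.x); print("lamp in chan",R.inv().apply(l.x-t))
for b in("bowl","round_can"): print(b,ray(F["top"],spotter.landmark_of(F["top"],b)[0]["position"],0))
np.save("chan.npy",r.x); pickle.dump(F,open("F.pkl","wb"))
im=[]
for n in F:
    g=np.ascontiguousarray(F[n]["pixels"][:,:,::-1]); x0,y0=(270,100) if n=="side" else (350,120)
    g=cv2.resize(g[y0:y0+150,x0:x0+130],None,fx=4,fy=4,interpolation=2)
    pr=lambda X:(((proj(F[n],lane(r.x,np.array(X,float)))-[x0,y0]+.5)*4-.5)).round().astype(int)
    for y in(-28.5,28.5): cv2.polylines(g,[pr([[0,y,0],[300,y,0]])],0,(0,255,0),1); cv2.polylines(g,[pr([[0,y*32.5/28.5,12],[300,y*32.5/28.5,12]])],0,(0,0,255),1)
    cv2.polylines(g,[pr([[0,-28.5,0],[0,28.5,0],[0,28.5,40],[0,-28.5,40]])],1,(255,255,0),1)
    cv2.polylines(g,[pr([[300,-28.5,0],[300,28.5,0]])],0,(0,255,255),1)
    cv2.polylines(g,[pr([[167,-36.5,0],[167,-36.5,83],[167,36.5,83],[167,36.5,0]])],0,(255,0,255),1)
    im.append(g)
cv2.imwrite("pics/ov.png",cv2.resize(np.hstack(im),(780,450)))
E
python3 m.py
```

```text
long_tin [568.57263049 297.66800449] (array([567.68828912, 297.66897358]), np.float64(10.594248144034365), np.float64(0.10722074663519288))
side (array([566.44953052, 297.36116859]), np.float64(9.880251583075756), np.float64(0.034417375316019294))
top (array([568.71958834, 298.04251808]), np.float64(10.01659025143627), np.float64(0.046501841136244115))
short_tin [535.605118   101.09878773] (array([535.77010633, 100.56208936]), np.float64(7.575574817436178), np.float64(0.1762601106890983))
side (array([534.33999939, 101.48781364]), np.float64(6.249992558671966), np.float64(0.05938303341902318))
top (array([536.2825861 , 100.73838247]), np.float64(8.380899767599688), np.float64(0.07749747729566092))
[ 4.57758135e+02 -1.02860113e+02  4.22135010e+01  2.10606163e-02] 1.2066844304504851 [-3.  -0.9 -1.2  0.9 -0.5 -0.6  1.   2.  -1.4  1.  -0.   1.3]
lamp [644.22508073 -99.40065856 319.52885417] [ 1.5407374   0.15870071 -0.07917921 -1.22345162]
lamp in chan [294.86002677  -0.46813111 157.2992063 ]
bowl [743.72170866 130.82739582]
round_can [740.83305529 340.25229698]
```

View pics/ov.png

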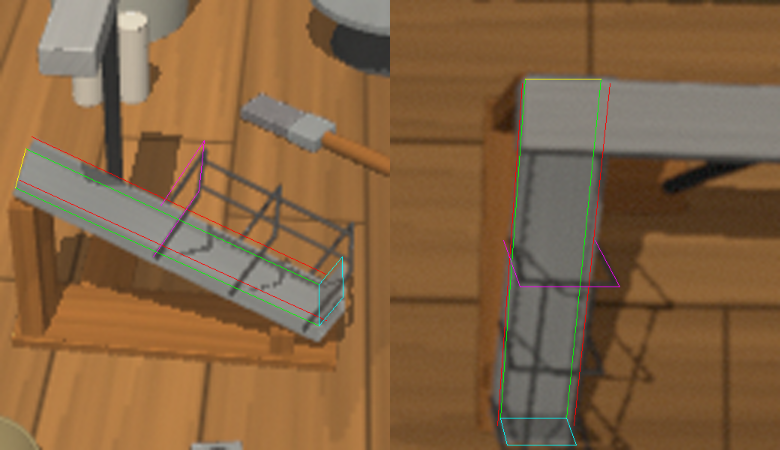

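The overlay matches the lane roughly: side view (18–320, 145–340), top view (500–605, 75–420). It looks a few mm off across the lane, so I refine it with edge profiles.

```bash
python3 - <<'E'
import pickle
from h import *
F=pickle.load(open("F.pkl","rb")); p=np.load("chan.npy")
f=F["top"]; hsv=cv2.cvtColor(f["pixels"],cv2.COLOR_RGB2HSV)[:,:,1].astype(float)
for x in range(150,265,12):
    for y in (0,):
        c=proj(f,lane(p,[[x,0,12]]))[0]; r=int(round(c[1])); 
        row=hsv[r-1:r+2].mean(0); xs=np.arange(640)
        # crossing of saturation 
        seg=row[380:430]; thr=70
        lowi=np.where(seg<thr)[0]; 
        a,b=lowi[0]+380,lowi[-1]+380
        sub=lambda i,j:i+(row[i]-thr)/(row[i]-row[j])*(j-i)
        e=(sub(a-1,a),sub(b,b+1))
        pe=[proj(f,lane(p,[[x,s*32.5,12]]))[0][0] for s in(1,-1)]
        print(x,r,np.round(e,1),np.round(pe,1),np.diff(e),np.diff(pe))
g=F["side"]["pixels"][140:216,268:392,::-1]
cv2.imwrite("pics/s2.png",cv2.resize(g,None,fx=6.4,fy=6.4,interpolation=2))
E
```

```text
150 208 [388.6 417.3] [389.2 416.5] [28.68023606] [27.27512939]
162 204 [389.3 418.1] [389.6 417. ] [28.75987282] [27.42158833]
174 199 [389.6 418.5] [389.9 417.5] [28.8920073] [27.56962863]
186 194 [390.2 419.3] [390.2 418. ] [29.13021642] [27.71927605]
198 190 [390.6 419.7] [390.6 418.4] [29.08653846] [27.87055688]
210 185 [391.2 420.2] [390.9 418.9] [28.94668034] [28.02349803]
222 180 [391.7 420.7] [391.3 419.4] [29.00220627] [28.17812698]
234 175 [392.3 421.3] [391.6 420. ] [29.03320692] [28.33447182]
246 170 [392.6 285. ] [392.  420.5] [-107.55294118] [28.49256128]
258 165 [391.8 502.5] [392.3 421. ] [110.65086207] [28.65242471]
```

View pics/s2.png

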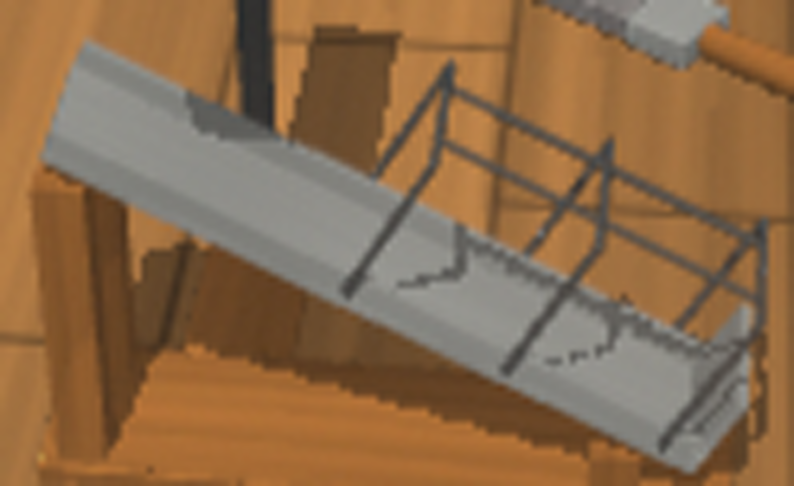

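```bash
cat > r.py <<'E'
import pickle
from h import *
F=pickle.load(open("F.pkl","rb"))
S,T=F["side"],F["top"]
ob=[(S,[300,-32.5,12],(281.3,146.2),1),(S,[166,35.5,82],(336.4,164.2),1),(S,[166,-35.5,82],(338.3,150.2),1),(S,[-2,-32.5,40],(384.9,188.4),1),
(T,[166,0,82],(408.3,214.2),1),(S,[166,36,4],(322.2,186.1),.6)]
for q,X,a,b in(("c",[0,0,0],(378.1,204.2),(395.3,254.8)),("m",[225,0,0],(303.1,168.8),(407.3,178.5)),("g",[167,0,83],(336.7,156),(407.8,213.4))): ob+=[(S,X,a,.5),(T,X,b,.5)]
edge=[(198,190,419.7,390.6),(210,185,420.2,391.2),(222,180,420.7,391.7),(234,175,421.3,392.3)]
def res(p):
    r=np.concatenate([w*(proj(f,lane(p,X))[0]-np.array(o)) for f,X,o,w in ob])
    e=[]
    for x,row,b,a in edge:
        for y,z,o in((-32.5,12,b),(32.5,-2,a)):
            P=proj(T,lane(p,[[x-30,y,z],[x+30,y,z]])); e.append(.5*(np.interp(-row,-P[:,1],P[:,0])-o))
    return np.r_[r,e]
r=least_squares(res,[457,-103,42,.02],x_scale=[100,100,100,.2],loss="soft_l1")
print(r.x,np.degrees(r.x[3]));print(res(r.x).round(1))
p=r.x; np.save("chan.npy",p); print("mouth",lane(p,[225,0,0]), "z0", p[2])
E
python3 r.py
```

```text
[ 4.57882493e+02 -9.80951072e+01  3.39751165e+01 -2.80590887e-02] -1.607667357515573
[ 0.2 -0.3 -1.   1.6  0.2 -0.7 -0.3 -0.3  0.5  1.1 -0.6 -0.1 -1.2  0.2
 -0.2  1.9 -0.2 -0.  -0.7 -0.5  0.1  0.5  0.6  0.9 -0.2 -0.1 -0.1 -0.1
  0.  -0.1  0.1 -0.1]
mouth [ 656.46750164 -103.66868436  139.60621813] z0 33.97511649903995
```

Request:
apply_moves(delta_pos=[[0.39, 0.98, 0.2], [0.39, 0.98, 0.2], [0.39, 0.98, 0.2], [0.39, 0.98, 0.2]], rot=[[0, 0, -0.164], [0, 0, -0.164], [0, 0, -0.164], [0, 0, -0.164]], hand=[1, 1, 1, 1])

```text
time_s: 2.43
ee_pos: [286.4, -401.0, 239.5]
ee_rot: [-179.9, -0.1, 10.6]
force: [-0.6, 0.0, -0.0]
gripper_width: 91.1
gripper_force: 0.0
```

Request:
apply_moves(delta_pos=[[0.39, 0.98, 0], [0.39, 0.98, 0], [0.39, 0.98, 0], [0.39, 0.98, 0]], rot=[[0, 0, 0], [0, 0, 0], [0, 0, 0], [0, 0, 0]], hand=[1, 1, 1, 1])

```text
time_s: 2.77
ee_pos: [332.9, -282.9, 238.2]
ee_rot: [-179.8, -0.1, 10.7]
force: [0.2, 0.1, -0.5]
gripper_width: 91.4
gripper_force: 0.0
```

Request:
apply_moves(delta_pos=[[0.39, 0.98, 0], [0.39, 0.98, 0], [0.39, 0.98, 0], [0.39, 0.98, 0]], rot=[[0, 0, 0], [0, 0, 0], [0, 0, 0], [0, 0, 0]], hand=[1, 1, 1, 1])

```text
time_s: 3.1
ee_pos: [380.2, -165.7, 238.2]
ee_rot: [-179.9, -0.1, 10.8]
force: [-0.7, -0.7, -0.1]
gripper_width: 91.4
gripper_force: 0.0
```

Request:
apply_moves(delta_pos=[[0.39, 0.98, 0], [0.39, 0.98, 0], [0.39, 0.98, 0], [0.39, 0.98, 0]], rot=[[0, 0, 0], [0, 0, 0], [0, 0, 0], [0, 0, 0]], hand=[1, 1, 1, 1])

```text
time_s: 3.43
ee_pos: [427.5, -48.4, 238.1]
ee_rot: [-179.9, -0.1, 10.7]
force: [0.3, 0.1, -0.3]
gripper_width: 91.5
gripper_force: 0.0
```

Request:
apply_moves(delta_pos=[[0.39, 0.98, 0], [0.39, 0.98, 0], [0.39, 0.98, 0], [0.39, 0.98, 0]], rot=[[0, 0, 0], [0, 0, 0], [0, 0, 0], [0, 0, 0]], hand=[1, 1, 1, 1])

```text
time_s: 3.77
ee_pos: [474.8, 68.9, 237.9]
ee_rot: [-179.9, -0.2, 10.7]
force: [-0.7, 0.1, 0.3]
gripper_width: 91.2
gripper_force: 0.0
```

Request:
apply_moves(delta_pos=[[0.39, 0.98, 0], [0.39, 0.98, 0], [0.39, 0.98, 0], [0.39, 0.98, 0]], rot=[[0, 0, 0], [0, 0, 0], [0, 0, 0], [0, 0, 0]], hand=[1, 1, 1, 1])

```text
time_s: 4.1
ee_pos: [521.8, 186.4, 237.3]
ee_rot: [-179.9, -0.1, 10.6]
force: [0.3, 0.8, -1.2]
gripper_width: 91.2
gripper_force: 0.0
```

Request:
apply_moves(delta_pos=[[0.39, 0.93, 0], [0.39, 0.93, 0], [0.39, 0.93, 0], [0.39, 0.93, 0], [0.39, 0.93, 0], [0.39, 0.93, 0]], rot=[[0, 0, 0], [0, 0, 0], [0, 0, 0], [0, 0, 0], [0, 0, 0], [0, 0, 0]], hand=[1, 1, 1, 1, 1, 1])

```text
time_s: 4.6
ee_pos: [565.8, 291.9, 237.4]
ee_rot: [179.9, 0.1, 10.3]
force: [0.6, -0.9, -0.8]
gripper_width: 91.3
gripper_force: 0.0
```

Request:
apply_moves(delta_pos=[[0.02, 0.04, -0.3], [0.02, 0.04, -0.6], [0.02, 0.04, -0.9], [0.02, 0.04, -0.9], [0.02, 0.04, -0.9]], rot=[[0, 0, 0], [0, 0, 0], [0, 0, 0], [0, 0, 0], [0, 0, 0]], hand=[1, 1, 1, 1, 1])

```text
time_s: 5.02
ee_pos: [567.1, 296.3, 129.2]
ee_rot: [179.9, 0.2, 10.3]
force: [0.4, 1.0, 0.5]
gripper_width: 91.4
gripper_force: 0.0
```

```bash
python3 - <<'E'
from workcell import env,viewer
import cv2,numpy as np
s=env.state();print(s["ee_pos"],s["ee_rot"])
a=viewer.grab_frame("side")["pixels"][250:390,220:400,::-1];b=viewer.grab_frame("top")["pixels"][150:290,190:350,::-1]
cv2.imwrite("pics/g1.png",cv2.resize(np.hstack([a,b]),None,fx=2.3,fy=2.3,interpolation=2))
E
```

```text
[567.14133658 296.27966398 129.23799998] [179.91027422   0.21507634  10.27482045]
```

View pics/g1.png

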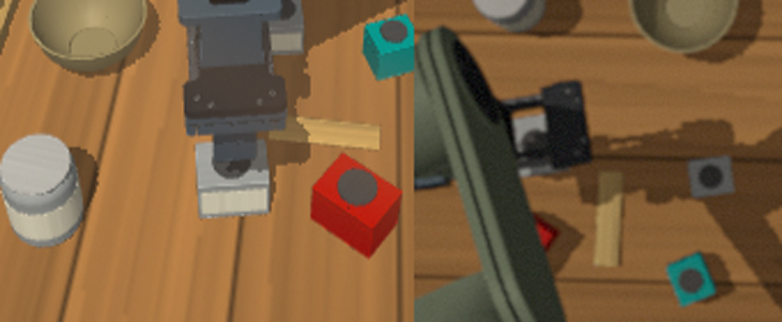

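The hand stands over the steel tin (side crop (232,185), top crop (530,130)), in line with it and clear of the red tin and the can. I descend and grip.

Request:
apply_moves(delta_pos=[[0.005, 0.01, -0.3], [0.005, 0.01, -0.6], [0.005, 0.01, -0.85], [0.005, 0.01, -0.93], [0.005, 0.01, -0.93], [0.005, 0.01, -0.93]], rot=[[0, 0, 0], [0, 0, 0], [0, 0, 0], [0, 0, 0], [0, 0, 0], [0, 0, 0]], hand=[1, 1, 1, 1, 1, 1])

```text
time_s: 5.62
ee_pos: [570.4, 300.4, 20.8]
ee_rot: [-179.9, -0.2, 10.4]
force: [-0.7, 0.5, 1.3]
gripper_width: 91.5
gripper_force: 0.0
```

Request:
apply_moves(delta_pos=[[0, 0, 0], [0, 0, 0], [0, 0, 0], [0, 0, 0], [0, 0, 0], [0, 0, 0], [0, 0, 0], [0, 0, 0]], rot=[[0, 0, 0], [0, 0, 0], [0, 0, 0], [0, 0, 0], [0, 0, 0], [0, 0, 0], [0, 0, 0], [0, 0, 0]], hand=[0.45, 0.45, 0.45, 0.45, 0.45, 0.45, 0.45, 0.45], newtons=25)

```text
time_s: 6.28
ee_pos: [568.7, 299.5, 18.5]
ee_rot: [180.0, -0.0, 10.4]
force: [-0.3, -1.0, 1.6]
gripper_width: 48.3
gripper_force: 25.0
```

Request:
apply_moves(delta_pos=[[0, 0, 0.2], [0, 0, 0.5], [0, 0, 0.8], [0, 0, 0.95], [0, 0, 0.95]], rot=[[0, 0, 0], [0, 0, -0.04], [0, 0, -0.08], [0, 0, -0.133], [0, 0, -0.133]], hand=[0.45, 0.45, 0.45, 0.45, 0.45])

```text
time_s: 6.7
ee_pos: [571.2, 301.2, 137.3]
ee_rot: [-179.7, -0.5, -1.2]
force: [0.5, 0.8, -1.5]
gripper_width: 47.9
gripper_force: 25.0
```

Request:
apply_moves(delta_pos=[[0, -0.2, 0.2], [0, -0.45, 0.4], [0, -0.7, 0.7], [0, -0.96, 0.8], [0, -0.96, 0.8]], rot=[[0, -0.08, 0], [0, -0.16, 0], [-0.01, -0.24, 0], [-0.01, -0.326, 0], [-0.01, -0.326, 0]], hand=[0.45, 0.45, 0.45, 0.45, 0.45])

```text
time_s: 7.12
ee_pos: [561.2, 178.8, 225.5]
ee_rot: [179.2, -27.7, -0.8]
force: [-2.3, -1.1, -4.7]
gripper_width: 47.9
gripper_force: 25.0
```

Request:
apply_moves(delta_pos=[[0.1, -0.25, 0], [0.2, -0.5, 0], [0.2, -0.75, 0], [0.2, -0.96, 0], [0.2, -0.96, 0]], rot=[[0, 0, 0], [0, 0, 0], [0, 0, 0], [0, 0, 0], [0, 0, 0]], hand=[0.45, 0.45, 0.45, 0.45, 0.45])

```text
time_s: 7.53
ee_pos: [590.6, 65.4, 225.2]
ee_rot: [179.5, -27.7, -1.1]
force: [-0.3, 1.0, -2.8]
gripper_width: 47.7
gripper_force: 25.0
```

Request:
apply_moves(delta_pos=[[0.05, -0.3, 0], [0.1, -0.6, 0], [0.125, -0.85, 0], [0.125, -0.85, 0]], rot=[[0, 0, 0], [0, 0, 0], [0, 0, 0], [0, 0, 0]], hand=[0.45, 0.45, 0.45, 0.45])

```text
time_s: 7.87
ee_pos: [607.1, -36.6, 226.1]
ee_rot: [179.5, -27.8, -1.1]
force: [-0.2, -0.1, -2.8]
gripper_width: 48.0
gripper_force: 25.0
```

Request:
apply_moves(delta_pos=[[0, -0.3, 0], [0, -0.5, 0], [0, -0.58, 0], [0, -0.58, 0], [0, -0.58, 0], [0, -0.58, 0]], rot=[[0, 0, 0], [0, 0, 0], [0, 0, 0], [0, 0, 0], [0, 0, 0], [0, 0, 0]], hand=[0.45, 0.45, 0.45, 0.45, 0.45, 0.45])

```text
time_s: 8.37
ee_pos: [607.1, -100.9, 227.1]
ee_rot: [179.7, -27.9, -0.9]
force: [0.2, -0.1, -3.0]
gripper_width: 48.2
gripper_force: 25.0
```

```bash
python3 - <<'E'
from workcell import env,viewer
import cv2,numpy as np,pickle
s=env.state();print(s["ee_pos"],s["ee_rot"])
A=viewer.grab_frame("side");B=viewer.grab_frame("top");pickle.dump((A,B,s),open("G.pkl","wb"))
a=A["pixels"][80:230,260:400,::-1];b=B["pixels"][120:270,340:460,::-1]
cv2.imwrite("pics/g2.png",cv2.resize(np.hstack([a,b]),None,fx=3,fy=3,interpolation=2))
E
```

```text
[ 607.06000146 -100.90010668  227.1419438 ] [179.67690482 -27.89220298  -0.92503584]
```

View pics/g2.png

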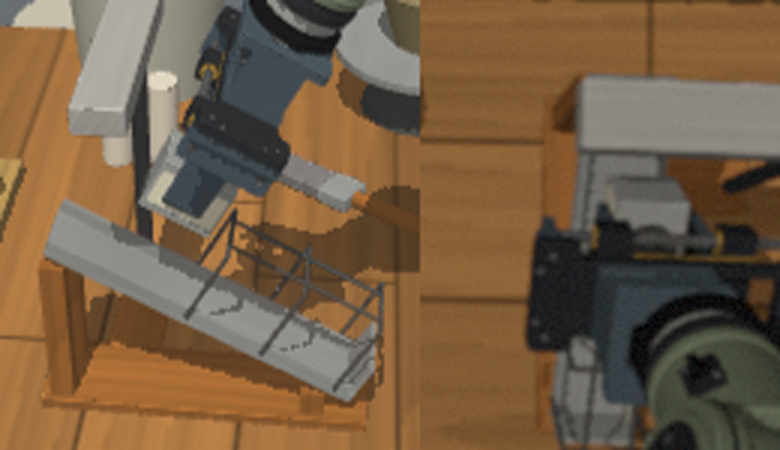

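```bash
python3 - <<'E'
import pickle
from h import *
A,B,s=pickle.load(open("G.pkl","rb")); p=np.load("chan.npy")
R=Ro.from_euler('xyz',s["ee_rot"],degrees=True); t=s["ee_pos"]
# tool frame: tin bottom at z=+18.5
X=R.apply(box(-33,33,-24,24,18.5,18.5-53))+t
for x,a,b in zip(box(-33,33,-24,24,0,53),proj(A,X),proj(B,X)): print(x,"side",((a-[260,80])*3).round(),"top",((b-[340,120])*3+[420,0]).round())
Rc,tc=chan(p); print("tin bottom in chan",Rc.inv().apply(R.apply([0,0,18.5])+t-tc), (Rc.inv()*R).as_euler('xyz',degrees=True))
print(Rc.apply([1,0,0]),Rc.apply([0,0,1]))
E
```

```text
[-33. -24.   0.] side [203. 238.] top [596. 256.]
[-33. -24.  53.] side [233. 193.] top [608. 288.]
[-33.  24.   0.] side [210. 204.] top [662. 259.]
[-33.  24.  53.] side [239. 160.] top [678. 291.]
[ 33. -24.   0.] side [133. 203.] top [606. 172.]
[ 33. -24.  53.] side [161. 157.] top [619. 199.]
[33. 24.  0.] side [142. 170.] top [674. 174.]
[33. 24. 53.] side [169. 125.] top [691. 202.]
tin bottom in chan [222.38564022   1.38013224  82.01224145] [1.79997376e+02 1.06109713e-01 6.03327647e-01]
[ 0.88260004 -0.02477145  0.46947156] [-0.46928676  0.01317122  0.88294759]
```

```bash
python3 - <<'E'
import pickle
from h import *
A,B,s=pickle.load(open("G.pkl","rb"))
g=cv2.cvtColor(B["pixels"],cv2.COLOR_RGB2GRAY)
print("cols 398..436")
for r in range(172,200,2): print(r,g[r,398:436])
E
```

```text
cols 398..436
172 [ 90 105 108 109 108 111 106 107 102 103 103 102 100 103  97  92  95  93
  98  92  82  65  59  66  62  60  58  60  61  63  61  63  61  62  59  62
  63  62]
174 [ 98 108 110 112 111 114 113 110 111 111 113 113 114 114 111 112 109 112
 111 110 106  84  66  67  67  61  60  59  60  62  63  60  63  60  64  62
  64  61]
176 [106 111 110 113 112 112 112 113 111 112 110 114 113 110 109 111 113 108
 112 113 105  85  71  67  67  61  55  57  58  59  55  59  60  58  58  58
  55  58]
178 [ 98 109 110 110 104 103  96  97  93  86  85  90  91  91  89  92  92  93
  94  98  92  77  68  64  64  63  62  63  60  60  59  60  60  59  62  62
  59  58]
180 [108 111 109 105  93  90  88  90  87  89  87  79  74  73  74  72  73  73
  72  74  73  73  75  74  74  74  75  70  60  58  58  58  59  56  57  56
  59  59]
182 [111 111 112 109 109 109 103  95  91  90  91  91  93  91  91  89  91  90
  88  88  92  90  90  88  92  91  90  87  76  61  53  58  58  58  56  60
  58  57]
184 [108 112 110 107 112 116 106  98  92  92  91  90  93  91  95  89  95  91
  90  89  90  93  90  89  91  90  90  90  93  82 
[... 414 characters left out ...]
 116 117 116 117
 115 115 115 117 118 117 118 118 116 119 116 118 115  94  54  43  49  54
  57  53]
192 [ 79  47  41  41  37  44  71 100 105 105 106 112 114 118 116 115 118 116
 116 118 119 119 119 116 118 117 117 115 119 116 105  80  47  42  48  55
  59  59]
194 [ 56  24  15  14  14  23  20  26  30  29  36  61  97 113 115 109 107 105
 102 101 104 104 110 115 118 119 117 117 119 115  99  60  32  38  42  50
  50  60]
196 [ 79  48  31  20  24  26  27  20  26  27  18  28  52  73  68  55  54  45
  47  47  47  50  52  70  90 110 117 118 119 117  92  48  16  27  42  44
  47  51]
198 [81 62 33 27 27 29 29 27 30 30 28 31 28 35 49 58 64 66 66 65 63 58 58 62
 61 69 78 76 75 73 62 51 43 43 47 52 53 52]
```

```bash
python3 - <<'E'
import pickle
from h import *
F=pickle.load(open("F.pkl","rb")); B=F["top"]
for r in(176,182,188):
  print(r,"385..398",B["pixels"][r,385:398].tolist()); print("414..426",B["pixels"][r,414:426].tolist())
for p in(np.load("chan.npy"),[457.76,-102.86,42.2,.02106]):
  print([proj(B,lane(p,[[225,y,z]]))[0].round(1).tolist() for y,z in((32.5,-4),(32.5,12),(28.5,12),(28.5,0),(-28.5,0),(-28.5,12),(-32.5,12))])
E
```

```text
176 385..398 [[128, 81, 41], [127, 81, 41], [128, 83, 40], [133, 83, 45], [132, 84, 41], [129, 81, 41], [119, 79, 45], [107, 87, 73], [98, 95, 91], [104, 103, 98], [96, 95, 91], [79, 77, 75], [89, 86, 82]]
414..426 [[107, 107, 101], [109, 107, 102], [106, 104, 100], [108, 107, 101], [102, 100, 96], [81, 82, 77], [67, 66, 63], [74, 65, 58], [79, 58, 40], [82, 49, 28], [82, 52, 29], [82, 51, 24]]
182 385..398 [[126, 81, 39], [126, 78, 37], [130, 84, 43], [130, 83, 41], [129, 81, 36], [127, 83, 44], [113, 84, 68], [94, 90, 84], [100, 100, 97], [94, 94, 90], [81, 81, 77], [82, 80, 76], [97, 96, 91]]
414..426 [[107, 105, 100], [106, 104, 99], [108, 109, 102], [103, 101, 97], [88, 87, 83], [75, 74, 70], [71, 64, 58], [74, 57, 44], [78, 50, 28], [80, 50, 21], [79, 49, 29], [79, 50, 26]]
188 385..398 [[128, 84, 44], [124, 77, 35], [128, 82, 37], [130, 83, 41], [130, 83, 42], [119, 85, 61], [100, 89, 79], [97, 96, 92], [103, 102, 98], [88, 85, 81], [73, 71, 67], [89, 87, 85], [106, 106, 101]]
414..426 [[108, 106, 102], [109, 107, 102], [102, 101, 95], [96, 94, 90], [95, 94, 89], [99, 95, 91], [93, 79, 70], [80, 57, 37], [75, 46, 23], [79, 49, 26], [75, 47, 19], [77, 49, 24]]
[[391.8, 176.3], [392.8, 178.7], [394.5, 178.7], [393.8, 176.9], [418.0, 178.0], [419.0, 179.9], [420.7, 179.9]]
[[390.3, 176.5], [391.4, 178.9], [393.1, 178.9], [392.3, 177.1], [416.7, 177.0], [417.8, 178.8], [419.6, 178.8]]
```

Hand square to the lane and tin flat above the open part (side crop (185,205), top crop (645,205)). The tin sits about 2 mm to the +y side. I descend along the lane normal with that correction.

Request:
apply_moves(delta_pos=[[0.05, -0.022, -0.1], [0.1, -0.022, -0.2], [0.15, -0.022, -0.3], [0.215, -0.022, -0.405], [0.215, -0.022, -0.405], [0.215, -0.022, -0.405]], rot=[[0, 0, 0], [0, 0, 0], [0, 0, 0], [0, 0, 0], [0, 0, 0], [0, 0, 0]], hand=[0.45, 0.45, 0.45, 0.45, 0.45, 0.45])

```text
time_s: 8.97
ee_pos: [633.1, -103.8, 179.0]
ee_rot: [179.7, -27.9, -0.9]
force: [0.4, -0.5, -1.9]
gripper_width: 48.0
gripper_force: 25.0
```

```bash
cat > look.py <<'E'
import sys,pickle
from workcell import env,viewer
from h import *
nm,sd,L,H,off=sys.argv[1],sys.argv[2],float(sys.argv[3]),float(sys.argv[4]),float(sys.argv[5])
s=env.state(); p=np.load("chan.npy")
A=viewer.grab_frame("side");B=viewer.grab_frame("top");pickle.dump((A,B,s),open("G.pkl","wb"))
R=Ro.from_euler('xyz',s["ee_rot"],degrees=True); t=s["ee_pos"]; Rc,tc=chan(p)
print(t,s["ee_rot"],"bottom in chan",Rc.inv().apply(R.apply([0,0,off])+t-tc),s["force"])
im=[]
for f,(x0,y0) in((A,(270,125)),(B,(370,145))):
    g=cv2.resize(f["pixels"][y0:y0+70,x0:x0+60,::-1],None,fx=6.5,fy=6.5,interpolation=2)
    im.append(g)
cv2.imwrite(f"pics/{sd}.png",np.hstack(im))
E
python3 look.py long_tin g3 66 58 18.5
```

```text
[ 633.12084325 -103.8319562   178.9678787 ] [179.65951659 -27.9182644   -0.91283513] bottom in chan [222.85168717  -0.8230966   27.20842935] [ 0.39583732 -0.50384661 -1.85146965]
```

View pics/g3.png

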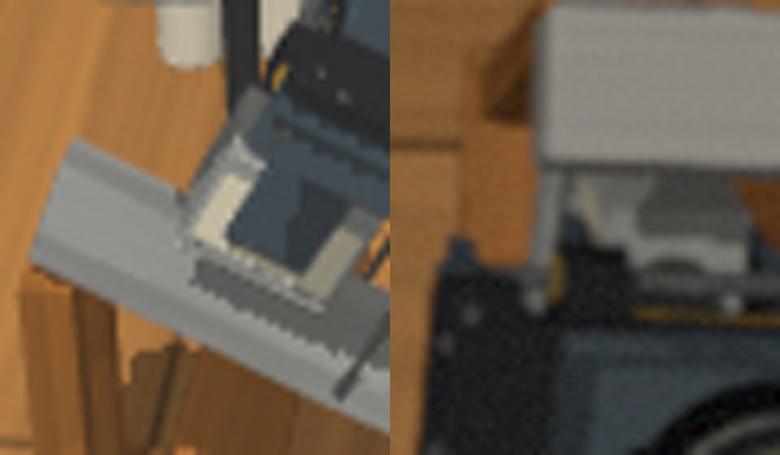

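The tin hovers low over the open lane between the guides (side crop bottom edge (185,238)–(320,310), its shadow just below). I descend in small steps and watch the force.

Request:
apply_moves(delta_pos=[[0.02, -0.001, -0.037], [0.04, -0.001, -0.074], [0.059, -0.002, -0.11], [0.059, -0.002, -0.11], [0.059, -0.002, -0.11]], rot=[[0, 0, 0], [0, 0, 0], [0, 0, 0], [0, 0, 0], [0, 0, 0]], hand=[0.45, 0.45, 0.45, 0.45, 0.45])

```text
time_s: 9.48
ee_pos: [640.4, -105.1, 166.0]
ee_rot: [179.6, -28.0, -1.0]
force: [0.1, 0.2, -1.7]
gripper_width: 47.8
gripper_force: 25.0
```

Request:
apply_moves(delta_pos=[[0.008, 0, -0.015], [0.016, 0, -0.03], [0.016, 0, -0.03]], rot=[[0, 0, 0], [0, 0, 0], [0, 0, 0]], hand=[0.45, 0.45, 0.45])

```text
time_s: 9.73
ee_pos: [642.4, -105.1, 162.6]
ee_rot: [179.6, -28.0, -1.0]
force: [0.6, -0.7, -1.6]
gripper_width: 47.9
gripper_force: 25.0
```

Request:
apply_moves(delta_pos=[[0.008, 0, -0.015], [0.008, 0, -0.015], [0.008, 0, -0.015]], rot=[[0, 0, 0], [0, 0, 0], [0, 0, 0]], hand=[0.45, 0.45, 0.45])

```text
time_s: 9.98
ee_pos: [643.4, -105.1, 161.1]
ee_rot: [179.6, -28.0, -1.0]
force: [0.2, -0.5, -1.8]
gripper_width: 48.1
gripper_force: 25.0
```

Request:
apply_moves(delta_pos=[[0.008, 0.008, -0.015], [0.008, 0.008, -0.015], [0.008, 0.008, -0.015]], rot=[[0, 0, 0], [0, 0, 0], [0, 0, 0]], hand=[0.45, 0.45, 0.45])

```text
time_s: 10.23
ee_pos: [644.3, -104.1, 159.2]
ee_rot: [179.6, -28.0, -1.0]
force: [0.1, 0.2, -1.8]
gripper_width: 47.6
gripper_force: 25.0
```

Request:
apply_moves(delta_pos=[[0.008, 0, -0.015], [0.008, 0, -0.015], [0.008, 0, -0.015]], rot=[[0, 0, 0], [0, 0, 0], [0, 0, 0]], hand=[0.45, 0.45, 0.45])

```text
time_s: 10.48
ee_pos: [645.3, -104.1, 157.4]
ee_rot: [179.6, -28.0, -1.0]
force: [0.5, -0.2, -1.8]
gripper_width: 48.2
gripper_force: 25.0
```

Request:
apply_moves(delta_pos=[[0.008, 0, -0.015], [0.008, 0, -0.015], [0.008, 0, -0.015]], rot=[[0, 0, 0], [0, 0, 0], [0, 0, 0]], hand=[0.45, 0.45, 0.45])

```text
time_s: 10.73
ee_pos: [646.2, -104.1, 155.6]
ee_rot: [179.6, -28.0, -1.0]
force: [0.4, -0.2, -2.6]
gripper_width: 48.2
gripper_force: 25.0
```

```bash
python3 look.py long_tin g4 66 58 18.5
```

```text
[ 646.22207081 -104.14113626  155.59808448] [179.63530968 -28.01184672  -0.98522227] bottom in chan [223.48131402  -0.78306455   0.42181752] [ 0.36855543 -0.19514564 -2.55551433]
```

View pics/g4.png

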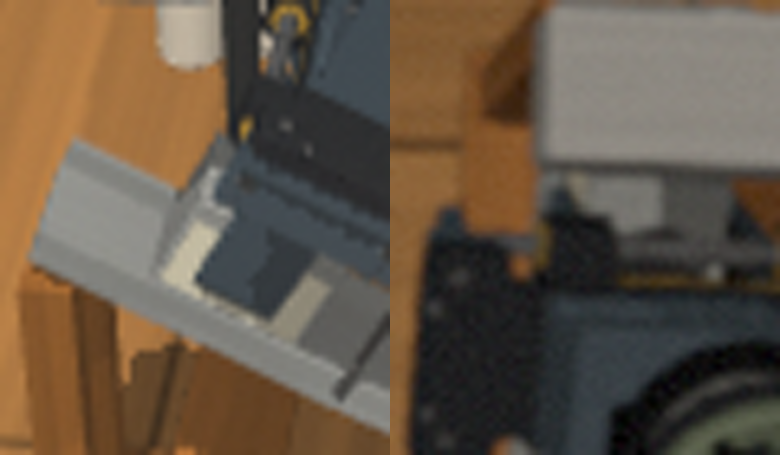

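The tin sits inside the near guide with its bottom hidden behind the guide's rim (side crop (160,280)–(290,345)), nearly on the floor. I continue in millimetre steps to contact.

Request:
apply_moves(delta_pos=[[0.004, 0, -0.0075], [0.004, 0, -0.0075], [0.004, 0, -0.0075]], rot=[[0, 0, 0], [0, 0, 0], [0, 0, 0]], hand=[0.45, 0.45, 0.45])

```text
time_s: 11.08
ee_pos: [646.7, -104.1, 154.8]
ee_rot: [179.6, -28.0, -1.0]
force: [0.0, -0.4, -1.9]
gripper_width: 47.7
gripper_force: 25.0
```

Request:
apply_moves(delta_pos=[[0.004, 0, -0.0075], [0.004, 0, -0.0075], [0.004, 0, -0.0075]], rot=[[0, 0, 0], [0, 0, 0], [0, 0, 0]], hand=[0.45, 0.45, 0.45])

```text
time_s: 11.33
ee_pos: [647.2, -104.2, 154.4]
ee_rot: [179.6, -28.0, -1.0]
force: [-3.9, -0.6, 2.8]
gripper_width: 47.8
gripper_force: 25.0
```

Request:
apply_moves(delta_pos=[[0, 0, 0], [0, 0, 0], [0, 0, 0], [0, 0, 0], [0, 0, 0], [0, 0, 0], [0, 0, 0], [0, 0, 0]], rot=[[0, 0, 0], [0, 0, 0], [0, 0, 0], [0, 0, 0], [0, 0, 0], [0, 0, 0], [0, 0, 0], [0, 0, 0]], hand=[0.85, 0.85, 0.85, 0.85, 0.85, 0.85, 0.85, 0.85])

```text
time_s: 12.0
ee_pos: [647.3, -104.1, 153.9]
ee_rot: [179.6, -28.0, -1.0]
force: [0.5, -0.2, -0.5]
gripper_width: 77.6
gripper_force: 0.0
```

Request:
apply_moves(delta_pos=[[-0.12, 0, 0.22], [-0.24, 0, 0.44], [-0.32, 0, 0.6], [-0.32, 0, 0.6], [-0.32, 0, 0.6]], rot=[[0, 0, 0], [0, 0, 0], [0, 0, 0], [0, 0, 0], [0, 0, 0]], hand=[0.85, 0.85, 0.85, 0.85, 0.85])

```text
time_s: 12.42
ee_pos: [609.1, -104.3, 227.3]
ee_rot: [179.6, -28.2, -1.0]
force: [-0.3, -0.6, 0.1]
gripper_width: 77.6
gripper_force: 0.0
```

```bash
python3 - <<'E'
from workcell import env,viewer
import cv2,numpy as np,pickle
s=env.state();print(s["ee_pos"],s["ee_rot"],s["time_s"])
A=viewer.grab_frame("side");B=viewer.grab_frame("top")
a=A["pixels"][110:230,265:400,::-1];b=B["pixels"][140:260,370:440,::-1]
cv2.imwrite("pics/g5.png",cv2.resize(np.hstack([a,b]),None,fx=3.8,fy=3.8,interpolation=2))
E
```

```text
[ 609.12412122 -104.30847292  227.29538195] [179.59029888 -28.18576037  -0.97418747] 12.4167
```

View pics/g5.png

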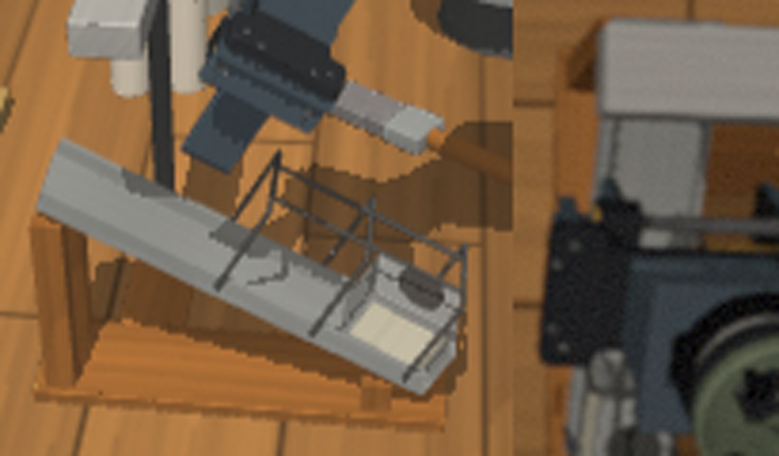

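The long tin is home against the stop under the guard (side crop (405,315)), upright. On to the short tin.

Request:
apply_moves(delta_pos=[[-0.15, 0.25, 0.05], [-0.3, 0.5, 0.1], [-0.45, 0.75, 0.1], [-0.61, 0.95, 0], [-0.61, 0.95, 0], [-0.61, 0.95, 0]], rot=[[0, 0, 0], [0, 0.08, 0], [0, 0.16, 0], [0.005, 0.24, 0], [0.01, 0.326, 0], [0.01, 0.326, 0]], hand=[1, 1, 1, 1, 1, 1])

```text
time_s: 13.02
ee_pos: [538.4, 11.2, 223.1]
ee_rot: [180.0, 0.3, -0.9]
force: [1.4, -1.0, 0.0]
gripper_width: 91.1
gripper_force: 0.0
```

Request:
apply_moves(delta_pos=[[0, 0.25, -0.2], [0, 0.5, -0.4], [0, 0.76, -0.6], [0, 0.76, -0.75], [0, 0.76, -0.75], [0, 0.76, -0.75]], rot=[[0, 0, 0.05], [0, 0, 0.1], [0, 0, 0.1], [0, 0, 0.1], [0, 0, 0.1], [0, 0, 0.1]], hand=[1, 1, 1, 1, 1, 1])

```text
time_s: 13.52
ee_pos: [534.7, 100.5, 134.6]
ee_rot: [180.0, 0.1, 7.5]
force: [0.8, 0.0, 0.9]
gripper_width: 91.3
gripper_force: 0.0
```

```bash
python3 - <<'E'
from workcell import env
s=env.state();print(s["ee_pos"],s["ee_rot"],s["time_s"])
E
```

```text
[534.74399741 100.54307142 134.55679606] [1.79963684e+02 1.30150157e-01 7.52849633e+00] 13.5167
```

Request:
apply_moves(delta_pos=[[0, 0, -0.3], [0, 0, -0.6], [0, 0, -0.85], [0, 0, -0.98], [0, 0, -0.98], [0, 0, -0.98]], rot=[[0, 0, 0], [0, 0, 0], [0, 0, 0], [0, 0, 0], [0, 0, 0], [0, 0, 0]], hand=[1, 1, 1, 1, 1, 1])

```text
time_s: 14.02
ee_pos: [536.6, 100.2, 19.1]
ee_rot: [180.0, -0.1, 7.4]
force: [0.9, -0.8, 0.4]
gripper_width: 90.9
gripper_force: 0.0
```

Request:
apply_moves(delta_pos=[[0, 0, 0], [0, 0, 0], [0, 0, 0], [0, 0, 0], [0, 0, 0], [0, 0, 0], [0, 0, 0], [0, 0, 0]], rot=[[0, 0, 0], [0, 0, 0], [0, 0, 0], [0, 0, 0], [0, 0, 0], [0, 0, 0], [0, 0, 0], [0, 0, 0]], hand=[0.45, 0.45, 0.45, 0.45, 0.45, 0.45, 0.45, 0.45], newtons=25)

```text
time_s: 14.68
ee_pos: [535.7, 101.1, 18.6]
ee_rot: [180.0, -0.0, 7.5]
force: [-0.3, 0.1, 2.6]
gripper_width: 48.6
gripper_force: 24.7
```

Request:
apply_moves(delta_pos=[[0, 0, 0.2], [0, 0, 0.5], [0, 0, 0.8], [0, 0, 0.96], [0, 0, 0.96]], rot=[[0, 0, 0], [0, 0, -0.04], [0, 0, -0.08], [0, 0, -0.1], [0, 0, -0.1]], hand=[0.45, 0.45, 0.45, 0.45, 0.45])

```text
time_s: 15.1
ee_pos: [538.6, 101.6, 138.1]
ee_rot: [-179.9, -0.5, -1.1]
force: [0.5, 0.8, -1.3]
gripper_width: 48.6
gripper_force: 24.7
```

Request:
apply_moves(delta_pos=[[0, -0.1, 0.2], [0, -0.3, 0.4], [0, -0.5, 0.7], [0, -0.75, 0.77], [0, -0.85, 0.77], [0, -0.85, 0.77]], rot=[[0, -0.08, 0], [0, -0.16, 0], [-0.01, -0.24, 0], [-0.01, -0.326, 0], [-0.01, -0.326, 0], [-0.01, -0.326, 0]], hand=[0.45, 0.45, 0.45, 0.45, 0.45, 0.45])

```text
time_s: 15.6
ee_pos: [532.2, -2.9, 223.9]
ee_rot: [179.6, -27.8, -1.1]
force: [-0.5, -0.4, -1.6]
gripper_width: 47.8
gripper_force: 24.9
```

Request:
apply_moves(delta_pos=[[0.2, -0.25, 0], [0.4, -0.5, 0], [0.61, -0.75, 0], [0.61, -0.86, 0], [0.61, -0.86, 0], [0.61, -0.86, 0], [0.61, -0.86, 0]], rot=[[0, 0, 0], [0, 0, 0], [0, 0, 0], [0, 0, 0], [0, 0, 0], [0, 0, 0], [0, 0, 0]], hand=[0.45, 0.45, 0.45, 0.45, 0.45, 0.45, 0.45])

```text
time_s: 16.18
ee_pos: [608.1, -103.0, 224.4]
ee_rot: [179.7, -27.8, -1.0]
force: [-0.9, -0.1, -1.5]
gripper_width: 47.6
gripper_force: 24.9
```

Request:
apply_moves(delta_pos=[[0.07, -0.008, -0.13], [0.15, -0.008, -0.27], [0.22, -0.008, -0.4], [0.27, -0.008, -0.48], [0.294, -0.008, -0.524], [0.294, -0.008, -0.524], [0.294, -0.008, -0.524]], rot=[[0, 0, 0], [0, 0, 0], [0, 0, 0], [0, 0, 0], [0, 0, 0], [0, 0, 0], [0, 0, 0]], hand=[0.45, 0.45, 0.45, 0.45, 0.45, 0.45, 0.45])

```text
time_s: 16.77
ee_pos: [644.1, -104.5, 163.3]
ee_rot: [179.6, -28.0, -0.9]
force: [0.6, 0.2, -1.0]
gripper_width: 48.1
gripper_force: 24.9
```

Request:
apply_moves(delta_pos=[[0.008, 0, -0.015], [0.016, 0, -0.03], [0.016, 0, -0.03], [0.016, 0, -0.03]], rot=[[0, 0, 0], [0, 0, 0], [0, 0, 0], [0, 0, 0]], hand=[0.45, 0.45, 0.45, 0.45])

```text
time_s: 17.1
ee_pos: [646.0, -105.2, 159.9]
ee_rot: [179.6, -28.1, -1.0]
force: [0.2, 1.1, -1.5]
gripper_width: 48.2
gripper_force: 24.9
```

Request:
apply_moves(delta_pos=[[0.006, 0.008, -0.011], [0.012, 0.008, -0.022], [0.012, 0.008, -0.022], [0.012, 0.008, -0.022]], rot=[[0, 0, 0], [0, 0, 0], [0, 0, 0], [0, 0, 0]], hand=[0.45, 0.45, 0.45, 0.45])

```text
time_s: 17.43
ee_pos: [647.4, -104.1, 156.7]
ee_rot: [179.6, -28.0, -1.0]
force: [-0.2, 0.2, -1.7]
gripper_width: 48.0
gripper_force: 24.9
```

Request:
apply_moves(delta_pos=[[0.006, 0, -0.011], [0.006, 0, -0.011], [0.006, 0, -0.011]], rot=[[0, 0, 0], [0, 0, 0], [0, 0, 0]], hand=[0.45, 0.45, 0.45])

```text
time_s: 17.68
ee_pos: [648.2, -104.2, 155.4]
ee_rot: [179.6, -28.0, -1.0]
force: [0.7, 0.9, -1.7]
gripper_width: 47.7
gripper_force: 24.9
```

Request:
apply_moves(delta_pos=[[0.004, 0, -0.0075], [0.004, 0, -0.0075], [0.004, 0, -0.0075]], rot=[[0, 0, 0], [0, 0, 0], [0, 0, 0]], hand=[0.45, 0.45, 0.45])

```text
time_s: 17.93
ee_pos: [648.4, -104.2, 155.1]
ee_rot: [179.6, -28.0, -1.0]
force: [-4.2, -0.3, 4.1]
gripper_width: 47.8
gripper_force: 25.0
```

Contact force is along the lane normal, so I release and retreat.

Request:
apply_moves(delta_pos=[[0, 0, 0], [0, 0, 0], [0, 0, 0], [0, 0, 0], [0, 0, 0], [0, 0, 0], [0, 0, 0], [0, 0, 0]], rot=[[0, 0, 0], [0, 0, 0], [0, 0, 0], [0, 0, 0], [0, 0, 0], [0, 0, 0], [0, 0, 0], [0, 0, 0]], hand=[0.85, 0.85, 0.85, 0.85, 0.85, 0.85, 0.85, 0.85])

```text
time_s: 18.6
ee_pos: [648.7, -104.2, 154.6]
ee_rot: [179.6, -28.0, -1.0]
force: [-0.3, 0.2, -0.6]
gripper_width: 77.2
gripper_force: 0.0
```

Request:
apply_moves(delta_pos=[[-0.12, 0, 0.22], [-0.24, 0, 0.44], [-0.32, 0, 0.6], [-0.32, 0, 0.6], [-0.32, 0, 0.6], [-0.32, 0, 0.6]], rot=[[0, 0, 0], [0, 0, 0], [0, 0, 0], [0, 0, 0], [0, 0, 0], [0, 0, 0]], hand=[0.85, 0.85, 0.85, 0.85, 0.85, 0.85])

```text
time_s: 19.1
ee_pos: [609.9, -104.1, 225.6]
ee_rot: [179.6, -27.9, -1.0]
force: [-0.4, 0.8, 0.4]
gripper_width: 77.8
gripper_force: 0.0
```

```bash
python3 - <<'E'
from workcell import env,viewer
import cv2,numpy as np
A=viewer.grab_frame("side");B=viewer.grab_frame("top")
a=A["pixels"][110:230,265:400,::-1];b=B["pixels"][140:260,370:440,::-1]
cv2.imwrite("pics/g6.png",cv2.resize(np.hstack([a,b]),None,fx=3.8,fy=3.8,interpolation=2))
E
```

```text
(no output)
```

View pics/g6.png

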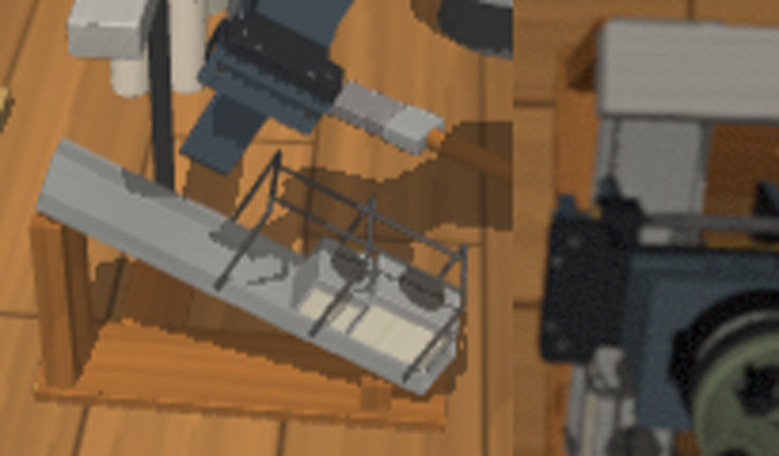

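Both tins are home: the long one against the stop (side crop (420,320)), the short one flush behind it (335,285), both upright. I hand in.

```bash
python3 -c "
from workcell import env
print(env.job_done())"
```

```text
the job is handed in; nothing more can be done
None
```

The long tin is home against the stop and the short tin is flush behind it, both upright and released in the last picture; the bowl and round can were not touched, and the job is handed in at about 19 s, though no verdict came back.

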